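Stack the planed blanks on their piles

ROBOT

A 6-joint arm with a two-finger parallel gripper is mounted at the origin on the work surface. World frame = base frame: x ahead of the robot, y to its left, z up, the work surface at z = 0. Lengths are in mm, angles in degrees, forces in N, time in s.
With the tool pointing down it reaches from about 300 to 775 mm from the base axis. Payload 14.6 kg.
Tool frame: the origin (TCP) lies at the centre of the arm's flange, where the gripper is bolted on; the fingertips stand 199 mm ahead of it and the grasp point (between the pads) lies 180 mm ahead of it; y points along the fingers, x is the direction in which the jaws open and shut, and the axes are right-handed (so a half turn about y gives the same grasp; the last joint's range is limited). The gripper opens to 94 mm and grips with 3 to 60 N. Pads are 16 mm wide; open, the fingers measure 119 mm over their backs; the gripper's body (75 mm by 177 mm) begins 78 mm behind the grasp point.
Start: joints at [-71.196, 17.183, 87.147, -0, 75.671, -3.816], TCP at [211.536, -507.684, 404.646] pointing down, gripper open.
Joint ranges: [-173.82, 173.82], [-45.26, 126.66], [13.44, 144.39], [-59.66, 239.66], [0, 175.72], [-146.38, 146.38]. Speed limits (degrees/s): [127.2, 127.2, 147.25, 180, 180, 180].

INTERFACE

Orientations are given as [roll, pitch, yaw] about the fixed x, y, z axes, in that order (R = Rz(yaw) Ry(pitch) Rx(roll)).
In Python, from cell import sense, read_camera, camera_info, sign_off, search_frame gives the robot as it stands. The module is installed in compiled form; this text tells all that it offers.
- The arm moves only by the shell command python3 -m inch 'ROWS'. ROWS is a JSON object of lists of equal length, an entry for each row: "xyz": the shift along the world's x, y, z in cm, a list of three; "rotation": the turn, a rotation vector about the world's x, y, z in degrees, a list of three; "hand": the closure in counts, from 0 (fully open) to 255 (shut). In form: {"xyz": [[x, y, z], ...], "rotation": [[ax, ay, az], ...], "hand": [hand, ...]}. A call has 1 to 12 rows; each row is the pose to reach, as a shift and turn from the pose commanded when the call began; what a row does not reach only later rows make up. A row lasts 1/10 s, in which the tool goes at most 50 mm and 8.59 degrees, less where a joint would pass 70% of its speed; a pose out of reach is approached as far as the arm can. A call with a gripper value outside its range is refused whole. The fingers move at their own pace and stop on an object; the grip force is fixed at half the most. Time passes only in rows, so rows that repeat a pose let the fingers close. It gives the time, the measured TCP pose, the force and the opening at its end, in the units of the state.
- sense(): the state, without advancing time (a new reading comes with each control period).
- read_camera(name): name is "side" or "top"; returns (picture, depth): 400x640x3 uint8, blue, green, red; 400x640 float32, mm along the optical axis (not along the pixel's ray), 0 where there is no reading.
- camera_info(name): a dict with "fx", "fy", "cx", "cy" (pixels), "origin" and "orientation" of the camera in the world. Camera axes: x right, y down, z forward; pixel columns grow to the right and rows downward; lengths in mm; the calibration is good to about 2 mm. A picture is of the moment at which its call begins. camera_info takes no time and is no camera call.
- sign_off(): hands the job in, once; it reports no verdict.
Trained networks look in the newest picture that a camera, given by its name, has taken for a name from the list of things; names that differ only in an ending like _2 or _b are one class to them, and where a whole thing is asked for, a point or a joint stands for the part that bears it (a point fixed in the world has none). Each returns a list of dicts, best first, with "confidence" (0 to 1); they miss things now and then, are a little off and sometimes report something else, mostly with a low value. They report only what shows in the picture. A call takes as long as a camera call. They do not tell look-alikes from the thing itself.
- search_frame(target, camera): "position" ([x, y, z] in mm, in world coordinates, good to about 4 mm: the middle of the surface that is visible of it).
The state is a dict: "clock": time; "joint_positions": joint angles; "joint_vel": joint speeds; "tau": joint torques, N m; "ee_pos": TCP position; "tool_rot": TCP orientation; "force": force on the tool from outside, world axes, zero at the start; "torque": the same for the moment, N m; "width": finger opening in mm.
Only numpy, scipy, OpenCV 4.12 (cv2) and the standard library are available. Lean on these libraries where they do the work, as an engineer would, in place of code of your own. Each camera call takes 0.05 s, during which the arm holds its last target.

TASK

Put the two narrow planed blanks away: lay the long one flat on the pile of long boards and the short one on the pile of short boards, each straight along the middle of its pile with its end against the cradle's end stop. Nobody has measured how high the piles are, so feel for the top: set each blank down before letting go, without dropping it or pressing hard, and leave the other things on the bench alone.

Things in the scene. Friction and masses are not known exactly. Their poses are not given: they have to be found in the camera images.
- long_blank_mid (a point): Long blank: loose planed hardwood board, 170 x 60 x 20 mm, about 0.15 kg, lying flat on the bench. The point is its centre (half-way up), x along its length, z up. Which end or face is which does not matter.
- short_blank_mid (a point): Short blank: like the long one but 120 x 60 x 20 mm, about 0.1 kg. The point is its centre (half-way up), x along its length, z up.
- long_cradle: Fixed plywood stacking cradle with the pile of long boards: base 120 mm wide, 30 mm high; at one end an upright end stop, 18 mm thick, 120 wide, 145 high. Origin at bench level below the middle of the stop's inner face; x points level from that face along the pile, y across, z up. Long sides and far end are open. The two cradles stand side by side and may change places.
- long_pile_foot (a point): Bench-level point below the centre of the pile of long boards (each 170 mm long, the top one 90 mm wide), 85 mm from the stop face, axes as the cradle's: a blank laid well is centred over it. The pile is firm, its top flat and level, somewhere 50 to 110 mm above the bench: unmeasured, different every time and for each pile.
- short_cradle: Fixed plywood stacking cradle with the pile of short boards: base 120 mm wide, 30 mm high; at one end an upright end stop, 18 mm thick, 120 wide, 145 high. Origin at bench level below the middle of the stop's inner face; x points level from that face along the pile, y across, z up. Long sides and far end are open. The two cradles stand side by side and may change places.
- short_pile_foot (a point): Bench-level point below the centre of the pile of short boards (each 120 mm long, the top one 90 mm wide), 60 mm from the stop face, axes as the cradle's: a blank laid well is centred over it. The pile is firm, its top flat and level, somewhere 50 to 110 mm above the bench: unmeasured, different every time and for each pile.
- tape_mid (a point): Bystander: tape measure, 68 x 42 x 62 mm high; its centre.
- square_mid (a point): Bystander: try square lying flat, wooden stock 115 mm long, steel blade 150 mm, 16 mm high; centre of the stock.
- block_mid (a point): Bystander: cork sanding block 110 x 62 x 30 mm; its centre.
- bottle_mid (a point): Bystander: white glue bottle, 62 mm across, 170 mm high; its centre.
- jar_mid (a point): Bystander: glass screw jar, 68 mm across, 75 mm high; its centre.
- mallet_mid (a point): Bystander: beech mallet lying flat, 260 mm long, 50 mm high; a point in its head.
- offcut_mid (a point): Bystander: rough offcut 100 x 45 x 22 mm; its centre.
- pencil_mid (a point): Bystander: flat carpenter's pencil, 175 x 14 x 8 mm, between the cradles; its centre.
Not all that is in view belongs to the job. Leave any green look-alike of the part that bears short_blank_mid alone.

How it is judged:
By the outcome, as a careful person would: the job done as asked, in the order asked, and still so for the second after the job is handed in, with the robot touching nothing.
It also fails if it takes over 67 s, if anything falls off the work surface, if the arm or the gripper's body presses on something with over 40 N, if the wrist force passes 120 N, or if a joint passes its speed limit or range.

## Working session

There is one attempt and no reset: what is moved stays moved. The work goes in short steps, Python scripts to look and compute and a shell command to move; the robot and the scene stay as the last step left them, time stands still between calls to the robot, and variables do not carry over. Pictures are saved under pics/ and viewed, and the job is handed in when it is done.

```bash
mkdir -p pics; cat > h.py <<'E'
from cell import *
import numpy as np, cv2
from scipy.spatial.transform import Rotation as R
def cam(n):
    i=camera_info(n); o=i["orientation"]
    return i,o
E
python3 - <<'E'
from h import *
print(sense())
for n in("top","side"):
    print(camera_info(n)); p,d=read_camera(n); cv2.imwrite(f"pics/{n}0.png",p); np.save(n+"0.npy",d); np.save(n+"0p.npy",p)
E
```

```text
{'clock': 0.0, 'joint_positions': array([-7.11947568e+01,  1.72166940e+01,  8.71798228e+01,  8.09691480e-06,
        7.56690724e+01, -3.81532500e+00]), 'joint_vel': array([-0.0671461 ,  0.0079163 , -0.01220071, -0.0267083 , -0.08512158,
       -0.05290631]), 'tau': array([-5.79673051e-04, -5.31805480e+01, -3.52734554e+01,  7.07484456e-02,
        2.43933289e-02, -8.38829601e-05]), 'ee_pos': array([ 211.53853711, -507.6636304 ,  404.07951834]), 'tool_rot': array([-8.99956278e+01,  6.54433795e-02, -6.73794313e+01]), 'force': array([-0.35512938, -0.07875573, -0.02504447]), 'torque': array([ 0.01937063, -0.01897212,  0.0083291 ]), 'width': 94.15383202173076}
{'fx': 376.99042517967524, 'fy': 376.99042517967524, 'cx': 323.06255312136454, 'cy': 199.22396837944066, 'origin': array([ 440.95733848,  -89.58394038, 1072.90049508]), 'orientation': array([-175.22615564,   -1.43633861,  -88.42143678])}
{'fx': 444.1816424057412, 'fy': 444.1816424057412, 'cx': 318.88248337405923, 'cy': 196.85045304120527, 'origin': array([  114.70428217, -1297.5982763 ,   826.16822984]), 'orientation': array([-120.34225816,   -0.86035698,  -18.86805864])}
```

View pics/top0.png

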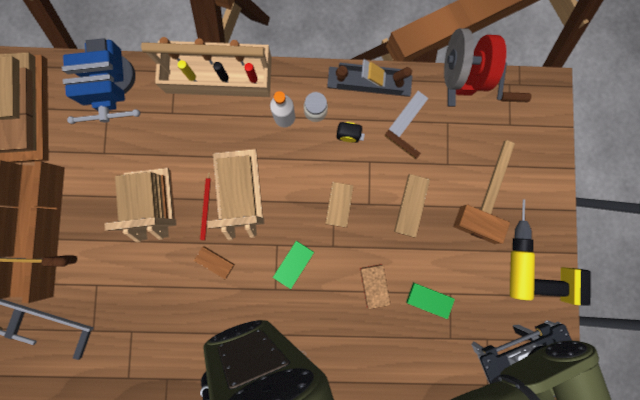

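View pics/side0.png

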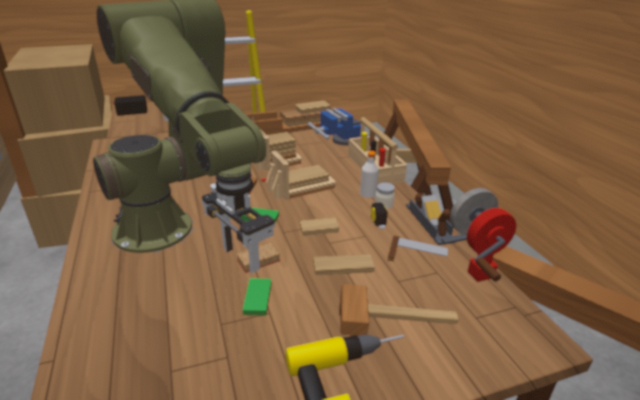

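```bash
cat >> h.py <<'E'
def world(n,d):
    i=camera_info(n); M=R.from_euler('xyz',i["orientation"],degrees=True).as_matrix()
    v,u=np.indices(d.shape)
    P=np.stack([(u-i['cx'])/i['fx']*d,(v-i['cy'])/i['fy']*d,d],-1)
    return P@M.T+i["origin"]
def proj(n,p):
    i=camera_info(n); M=R.from_euler('xyz',i["orientation"],degrees=True).as_matrix()
    q=(np.asarray(p)-i["origin"])@M
    return np.array([q[...,0]/q[...,2]*i['fx']+i['cx'],q[...,1]/q[...,2]*i['fy']+i['cy']]).T
E
python3 - <<'E'
from h import *
np.set_printoptions(precision=1,suppress=True)
d=np.load("top0.npy");p=np.load("top0p.npy");W=world("top",d)
for nm,(x,y) in dict(long=(412,205),short=(339,204),g1=(294,265),lp=(237,185),sp=(138,195),bench=(370,200),lstop=(234,222),ped=(205,210),offcut=(215,262)).items():
    print(nm,d[y,x],W[y,x], (d[y-3:y+4,x-3:x+4]==0).sum(), np.std(W[y-3:y+4,x-3:x+4,2]))
c=cv2.resize(p[130:290,100:300],None,fx=4,fy=4,interpolation=cv2.INTER_CUBIC); cv2.imwrite("pics/c1.png",c)
z=np.clip(W[130:290,100:300,2]*1.5+20,0,255).astype(np.uint8)
cv2.imwrite("pics/z1.png",cv2.resize(cv2.applyColorMap(z,cv2.COLORMAP_JET),None,fx=4,fy=4,interpolation=cv2.INTER_NEAREST))
c=cv2.resize(p[150:260,300:460],None,fx=5,fy=5,interpolation=cv2.INTER_CUBIC); cv2.imwrite("pics/c2.png",c)
E
```

```text
long 1063.5547 [ 520.8 -364.9   18.3] 0 2.000832136534258
short 1056.7028 [ 517.5 -158.6   20.2] 0 1.9599820345688006
g1 1044.1095 [344.9 -38.2  15.6] 1 149.0240657712614
lp 1015.1485 [557.9 120.1  59. ] 0 1.705590685091671
sp 956.14465 [518.9 358.1 109.5] 0 1.5035134732990594
bench 1081.2158 [ 533.1 -248.7   -1. ] 0 1.9879479168906973
lstop 921.4478 [456.8 105.4 144.8] 1 131.3522959180651
ped 1058.1366 [490.5 216.7   7.9] 0 3.4895154251289333
offcut 1034.1571 [348.  178.1  20.9] 0 1.7592196832000566
```

View pics/c1.png

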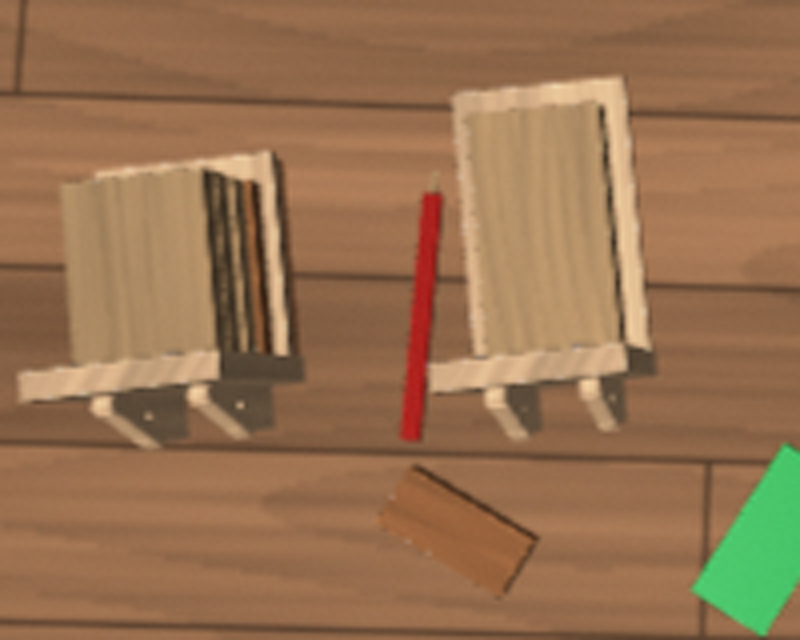

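View pics/z1.png

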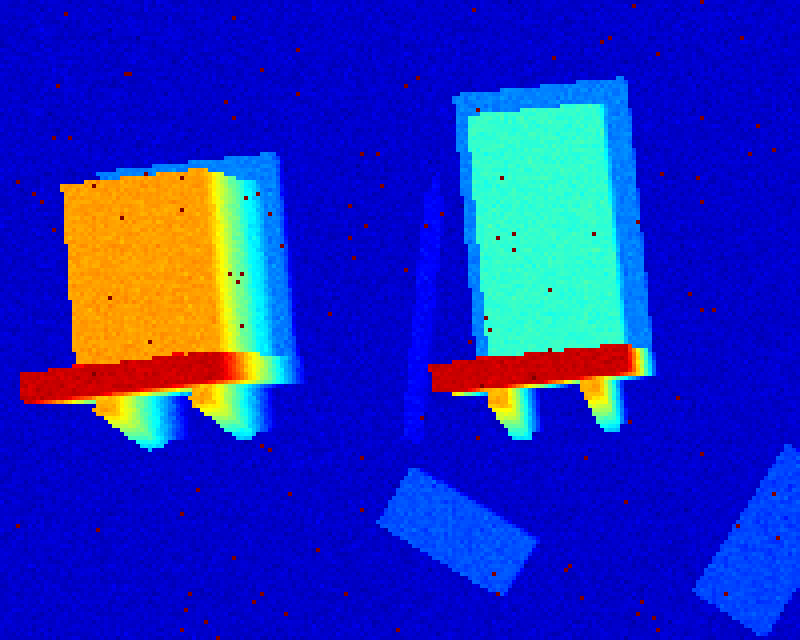

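View pics/c2.png

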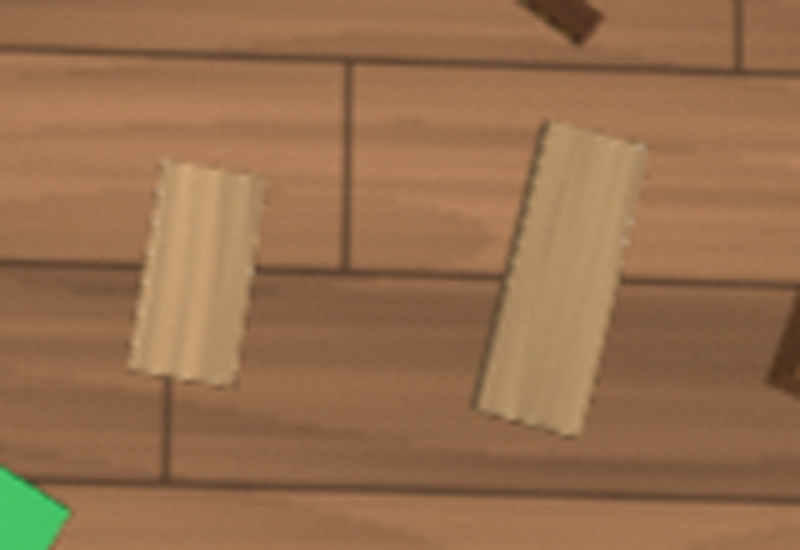

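```bash
cat >> h.py <<'E'
def fit(W,roi,zlo,zhi):
    x0,y0,x1,y1=roi
    w=W[y0:y1,x0:x1]; m=((w[...,2]>zlo)&(w[...,2]<zhi)).astype(np.uint8)
    n,l,s,c=cv2.connectedComponentsWithStats(m,connectivity=4)
    k=1+np.argmax(s[1:,4]); P=w[l==k]
    r=cv2.minAreaRect(P[:,:2].astype(np.float32)); b=cv2.boxPoints(r)
    e=[b[1]-b[0],b[2]-b[1]]; e=max(e,key=np.linalg.norm)
    a=np.degrees(np.arctan2(e[1],e[0])); a=(a+90)%180-90
    return np.array(r[0]),np.sort(r[1]),a,np.median(P[:,2]),P[:,:2].mean(0),len(P)
E
python3 - <<'E'
from h import *
np.set_printoptions(precision=1,suppress=True)
d=np.load("top0.npy");p=np.load("top0p.npy");W=world("top",d)
for nm,roi,a,b in [("lb",(385,165,440,245),10,30),("sb",(320,175,360,235),10,30),("lp",(205,140,275,225),50,70),("sp",(108,160,170,225),100,120),("lstop",(200,205,275,240),135,155),("sstop",(100,205,165,240),135,155),("lbase",(205,140,275,225),22,40),("bench",(365,170,390,240),-9,9)]:
    print(nm,*fit(W,roi,a,b))
E
python3 - <<'E'
from h import *
for n in ["long_blank_mid","short_blank_mid","long_cradle","short_cradle","long_pile_foot","short_pile_foot"]:
    r=search_frame(n,"top"); print(n,[(np.round(x["position"],1),round(x["confidence"],2)) for x in r][:3])
E
```

```text
lb [ 520.4 -366.5] [ 60.8 169.9] -13.134644 19.562005910884864 [ 519.6 -365.6] 1305
sb [ 517.1 -160.4] [ 60.  120.2] -7.816765 19.447358339688208 [ 516.6 -160.3] 914
lp [553.2 123.8] [ 90.8 165. ] 7.961548 58.957782278005766 [552.7 123.2] 2056
sp [515.6 366.5] [ 92.8 117.4] 8.38382 109.1547421264952 [515.6 365.1] 1699
lstop [458.  111.3] [ 18.9 120.7] -82.35146 144.4865337604577 [457.7 110.5] 372
sstop [446.5 357. ] [ 19.5 121.4] -81.56023 144.22261970598038 [445.8 355.9] 399
lbase [560.4 124.9] [120.5 195.2] 7.694931 29.69396752138482 [584.6 114.7] 813
bench [ 521.8 -269.1] [ 70.7 199.4] 0.87039185 -0.35498779239560463 [ 521. -269.] 1739
long_blank_mid [(array([ 517. , -365.9,   21.2]), 0.56)]
short_blank_mid [(array([ 258.9, -417.2,   22.3]), 0.88), (array([ 514. , -160.1,   19.9]), 0.69), (array([346.9, -38.6,  18.8]), 0.64)]
long_cradle [(array([538.7, 117.9,  59.4]), 0.62), (array([778.7, -82.8,  72.4]), 0.5)]
short_cradle [(array([497.1, 341.9, 111. ]), 0.81)]
long_pile_foot [(array([536.6, 115.1,  59. ]), 0.78)]
short_pile_foot [(array([492.6, 342.6, 112.5]), 0.93)]
```

```bash
python3 -m inch '{"xyz":[[4,2,0],[8,4,0],[12,6,0],[16,7.5,0],[20,9.5,0],[24,11.5,-3],[28,13,-6],[30.9,14.1,-10],[30.9,14.1,-14],[30.9,14.1,-14.4],[30.9,14.1,-14.4]],"rotation":[[0,0,-5],[0,0,-10],[0,0,-15],[0,0,-20],[0,0,-25],[0,0,-30],[0,0,-35],[0,0,-35.7],[0,0,-35.7],[0,0,-35.7],[0,0,-35.7]],"hand":[0,0,0,0,0,0,0,0,0,0,0]}'
python3 - <<'E'
from h import *
s=sense();print(s["joint_positions"].round(1),s["ee_pos"].round(2),s["tool_rot"].round(2))
p,d=read_camera("top");cv2.imwrite("pics/t1.png",p[100:300,300:560].repeat(3,0).repeat(3,1))
E
```

```text
clock: 1.5
ee_pos: [520.3, -367.0, 260.8]
tool_rot: [-90.1, 0.0, -103.1]
force: [-0.1, -0.3, 0.2]
width: 93.9
[-38.5  36.2  79.6  -0.   64.3  64.6] [ 520.33 -366.98  260.79] [-9.0080e+01  3.0000e-02 -1.0309e+02]
```

View pics/t1.png

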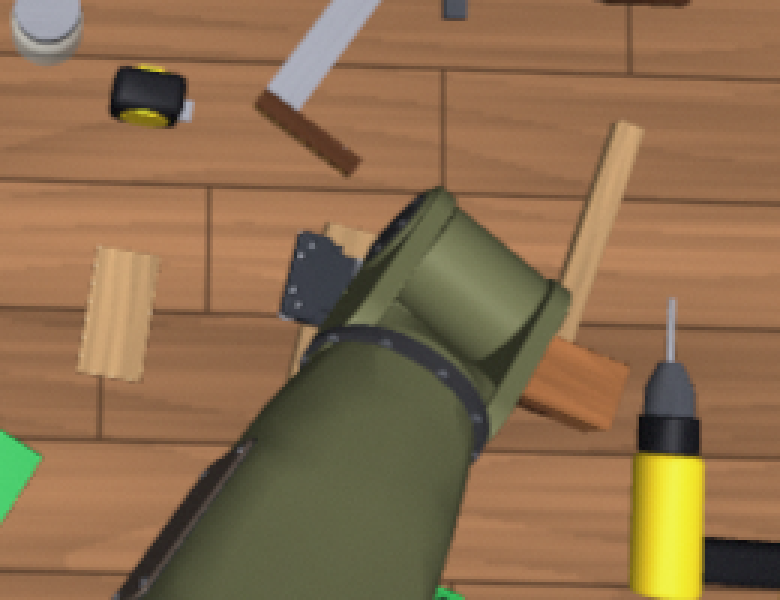

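```bash
python3 -m inch '{"xyz":[[0,0,-1.5],[0,0,-3],[0,0,-4.5],[0,0,-5.6],[0,0,-5.6],[0,0,-5.6],[0,0,-5.6]],"rotation":[[0,0,0],[0,0,0],[0,0,0],[0,0,0],[0,0,0],[0,0,0],[0,0,0]],"hand":[0,0,0,0,0,0,0]}'
python3 -m inch '{"xyz":[[0,0,0],[0,0,0],[0,0,0],[0,0,0],[0,0,0],[0,0,0],[0,0,0],[0,0,0]],"rotation":[[0,0,0],[0,0,0],[0,0,0],[0,0,0],[0,0,0],[0,0,0],[0,0,0],[0,0,0]],"hand":[255,255,255,255,255,255,255,255]}'
```

```text
clock: 2.25
ee_pos: [520.7, -366.8, 205.3]
tool_rot: [-89.9, -0.0, -103.1]
force: [-1.0, -0.2, -0.2]
width: 93.9
clock: 3.05
ee_pos: [520.5, -366.7, 204.7]
tool_rot: [-90.0, 0.0, -103.1]
force: [-2.5, 0.1, 1.8]
width: 59.7
```

```bash
python3 -m inch '{"xyz":[[0,0,1],[0,0,3],[0,0,6],[0,0,9],[0,0,12],[0,1,14.5],[0.2,3,14.5],[0.5,6,14.5],[1,10,14.5],[1.3,14,14.5],[1.6,18,14.5]],"rotation":[[0,0,0],[0,0,0],[0,0,0],[0,0,0],[0,0,0],[0,0,0],[0,0,2],[0,0,4],[0,0,6],[0,0,8],[0,0,10]],"hand":[255,255,255,255,255,255,255,255,255,255,255]}'
python3 -m inch '{"xyz":[[0.4,4,0],[0.8,8,0],[1.2,12,0],[1.6,16,0],[2,20,0],[2.4,24,0],[2.7,27.5,0],[2.9,30,0],[3,31.25,0],[3,31.25,0],[3,31.25,0]],"rotation":[[0,0,2],[0,0,4],[0,0,6],[0,0,8],[0,0,10],[0,0,10.9],[0,0,10.9],[0,0,10.9],[0,0,10.9],[0,0,10.9],[0,0,10.9]],"hand":[255,255,255,255,255,255,255,255,255,255,255]}'
python3 - <<'E'
from h import *
p,d=read_camera("top");cv2.imwrite("pics/t2.png",p[100:300,100:360].repeat(3,0).repeat(3,1))
p,d=read_camera("side");cv2.imwrite("pics/s2.png",p[80:300,180:440].repeat(3,0)[:600].repeat(3,1))
E
```

```text
clock: 4.15
ee_pos: [536.3, -185.1, 350.2]
tool_rot: [-90.0, -0.0, -93.0]
force: [0.7, 0.4, -1.8]
width: 59.8
clock: 5.25
ee_pos: [566.5, 125.0, 349.8]
tool_rot: [-90.0, -0.0, -82.2]
force: [-1.0, 0.4, -2.1]
width: 60.0
```

View pics/t2.png

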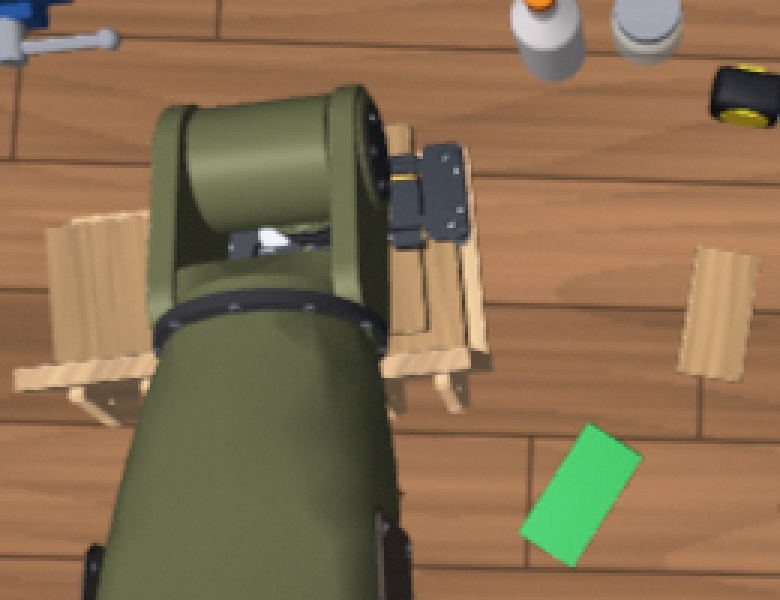

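View pics/s2.png

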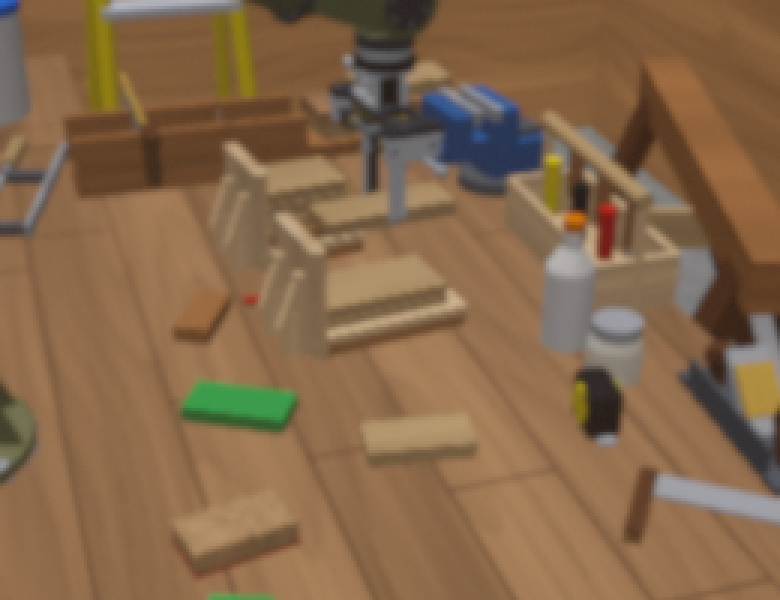

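```bash
python3 -m inch '{"xyz":[[0,0,-1],[0,0,-3],[0,0,-5],[0,0,-6.5],[0,0,-7.5],[0,0,-7.8],[0,0,-7.8],[0,0,-7.8],[0,0,-7.8],[0,0,-7.8]],"rotation":[[0,0,0],[0,0,0],[0,0,0],[0,0,0],[0,0,0],[0,0,0],[0,0,0],[0,0,0],[0,0,0],[0,0,0]],"hand":[255,255,255,255,255,255,255,255,255,255]}'
python3 -c "
from h import *
s=sense();print(s['ee_pos'].round(2),s['tool_rot'].round(2),s['force'].round(2),s['torque'].round(2))"
```

```text
clock: 6.35
ee_pos: [566.6, 125.8, 272.2]
tool_rot: [-89.9, 0.0, -82.2]
force: [0.6, 0.2, -1.8]
width: 59.9
[566.59 125.84 272.18] [-89.95   0.   -82.18] [ 0.58  0.22 -1.76] [-0.04  0.02 -0.05]
```

```bash
python3 -m inch '{"xyz":[[0,0,-0.2],[0,0,-0.4],[0,0,-0.5],[0,0,-0.6],[0,0,-0.6],[0,0,-0.6]],"rotation":[[0,0,0],[0,0,0],[0,0,0],[0,0,0],[0,0,0],[0,0,0]],"hand":[255,255,255,255,255,255]}'
python3 -m inch '{"xyz":[[0,0,-0.05],[0,0,-0.1],[0,0,-0.1]],"rotation":[[0,0,0],[0,0,0],[0,0,0]],"hand":[255,255,255]}'
python3 -m inch '{"xyz":[[0,0,-0.05],[0,0,-0.1],[0,0,-0.1]],"rotation":[[0,0,0],[0,0,0],[0,0,0]],"hand":[255,255,255]}'
```

```text
clock: 6.95
ee_pos: [566.6, 125.8, 265.6]
tool_rot: [-90.0, -0.0, -82.2]
force: [-0.2, 0.0, -1.3]
width: 60.1
clock: 7.25
ee_pos: [566.5, 125.8, 264.6]
tool_rot: [-90.0, 0.0, -82.2]
force: [-0.5, -0.2, -1.7]
width: 59.8
clock: 7.55
ee_pos: [566.6, 125.8, 264.0]
tool_rot: [-90.0, 0.0, -82.2]
force: [-2.4, -0.9, 4.9]
width: 59.5
```

```bash
python3 -m inch '{"xyz":[[0,0,0.15],[0,0,0.15],[-0.3,-0.04,0.15],[-0.6,-0.08,0.15],[-0.9,-0.12,0.15],[-1.1,-0.15,0.15],[-1.1,-0.15,0.15],[-1.1,-0.15,0.15]],"rotation":[[0,0,0],[0,0,0],[0,0,0],[0,0,0],[0,0,0],[0,0,0],[0,0,0],[0,0,0]],"hand":[255,255,255,255,255,255,255,255]}'
python3 -m inch '{"xyz":[[-0.05,-0.01,0],[-0.1,-0.014,0],[-0.1,-0.014,0]],"rotation":[[0,0,0],[0,0,0],[0,0,0]],"hand":[255,255,255]}'
python3 -m inch '{"xyz":[[-0.05,-0.01,0],[-0.1,-0.014,0],[-0.1,-0.014,0]],"rotation":[[0,0,0],[0,0,0],[0,0,0]],"hand":[255,255,255]}'
```

```text
clock: 8.35
ee_pos: [555.6, 124.3, 265.2]
tool_rot: [-90.0, -0.0, -82.2]
force: [0.2, -0.3, -1.0]
width: 59.1
clock: 8.65
ee_pos: [554.5, 124.2, 265.1]
tool_rot: [-90.0, -0.0, -82.2]
force: [-0.5, 0.1, -0.6]
width: 59.5
clock: 8.95
ee_pos: [553.5, 124.0, 265.2]
tool_rot: [-90.0, -0.0, -82.2]
force: [-0.9, -0.1, -1.9]
width: 59.6
```

```bash
python3 -m inch '{"xyz":[[-0.05,-0.01,0],[-0.1,-0.014,0],[-0.1,-0.014,0]],"rotation":[[0,0,0],[0,0,0],[0,0,0]],"hand":[255,255,255]}'
python3 -m inch '{"xyz":[[-0.03,0,0],[-0.05,-0.01,0],[-0.05,-0.01,0]],"rotation":[[0,0,0],[0,0,0],[0,0,0]],"hand":[255,255,255]}'
```

```text
clock: 9.25
ee_pos: [552.5, 123.9, 265.1]
tool_rot: [-90.0, 0.0, -82.2]
force: [0.7, 0.4, -2.4]
width: 59.3
clock: 9.55
ee_pos: [552.0, 123.8, 265.1]
tool_rot: [-90.0, 0.0, -82.2]
force: [-1.1, -0.7, -0.9]
width: 59.6
```

```bash
python3 -m inch '{"xyz":[[-0.03,0,0],[-0.05,-0.01,0],[-0.05,-0.01,0]],"rotation":[[0,0,0],[0,0,0],[0,0,0]],"hand":[255,255,255]}'
python3 -m inch '{"xyz":[[-0.03,0,0],[-0.05,-0.01,0],[-0.05,-0.01,0]],"rotation":[[0,0,0],[0,0,0],[0,0,0]],"hand":[255,255,255]}'
python3 -c "
from h import *
s=sense();print(s['ee_pos'].round(2),s['tool_rot'].round(2),s['force'].round(2),s['torque'].round(2))"
```

```text
clock: 9.85
ee_pos: [551.5, 123.7, 265.1]
tool_rot: [-90.0, -0.0, -82.2]
force: [-1.6, 1.0, -1.5]
width: 59.8
clock: 10.15
ee_pos: [551.1, 123.6, 265.2]
tool_rot: [-90.0, 0.0, -82.2]
force: [0.6, 1.6, -1.5]
width: 59.7
[551.05 123.6  265.2 ] [-89.99   0.   -82.18] [ 0.65  1.6  -1.53] [ 0.12 -0.12  0.03]
```

```bash
python3 -m inch '{"xyz":[[-0.03,0,0],[-0.05,-0.01,0],[-0.05,-0.01,0]],"rotation":[[0,0,0],[0,0,0],[0,0,0]],"hand":[255,255,255]}'
python3 -c "
from h import *
s=sense();print(s['ee_pos'].round(2),s['tool_rot'].round(2),s['force'].round(2),s['torque'].round(2))"
python3 -m inch '{"xyz":[[-0.03,0,0],[-0.05,-0.01,0],[-0.05,-0.01,0]],"rotation":[[0,0,0],[0,0,0],[0,0,0]],"hand":[255,255,255]}'
python3 -c "
from h import *
s=sense();print(s['ee_pos'].round(2),s['tool_rot'].round(2),s['force'].round(2),s['torque'].round(2))"
```

```text
clock: 10.45
ee_pos: [550.7, 123.6, 265.4]
tool_rot: [-89.9, 0.0, -82.2]
force: [4.2, 2.5, -1.1]
width: 59.8
[550.75 123.59 265.4 ] [-8.992e+01  1.000e-02 -8.218e+01] [ 4.17  2.47 -1.08] [ 0.39 -0.98 -0.  ]
clock: 10.75
ee_pos: [550.5, 123.5, 265.6]
tool_rot: [-89.8, 0.0, -82.2]
force: [6.9, 3.6, -2.1]
width: 60.0
[550.48 123.53 265.65] [-8.984e+01  2.000e-02 -8.218e+01] [ 6.9   3.63 -2.12] [ 0.5  -1.47  0.07]
```

```bash
python3 -m inch '{"xyz":[[0.05,0.01,0],[0.05,0.01,-0.05],[0.05,0.01,-0.1],[0.05,0.01,-0.12],[0.05,0.01,-0.12]],"rotation":[[0,0,0],[0,0,0],[0,0,0],[0,0,0],[0,0,0]],"hand":[255,255,255,255,255]}'
python3 -c "
from h import *
s=sense();print(s['ee_pos'].round(2),s['tool_rot'].round(2),s['force'].round(2),s['torque'].round(2))"

```

```text
clock: 11.25
ee_pos: [550.8, 123.5, 264.4]
tool_rot: [-89.9, 0.0, -82.2]
force: [4.4, 0.9, -0.9]
width: 59.5
[550.77 123.53 264.39] [-89.92   0.   -82.18] [ 4.43  0.87 -0.86] [ 0.26 -0.92  0.03]
```

```bash
python3 -m inch '{"xyz":[[0,0,-0.03],[0,0,-0.05],[0,0,-0.05]],"rotation":[[0,0,0],[0,0,0],[0,0,0]],"hand":[255,255,255]}'
python3 -c "
from h import *
s=sense();print(s['ee_pos'].round(2),s['tool_rot'].round(2),s['force'].round(2),s['torque'].round(2))"

```

```text
clock: 11.55
ee_pos: [550.8, 123.5, 264.0]
tool_rot: [-89.9, -0.0, -82.2]
force: [5.8, 1.0, 5.0]
width: 59.8
[550.76 123.52 264.03] [-89.91  -0.   -82.18] [5.77 1.03 5.01] [ 0.25 -0.84  0.13]
```

```bash
python3 -m inch '{"xyz":[[0,0,0],[0,0,0],[0,0,0],[0,0,0],[0,0,0],[0,0,0.5],[0,0,1.5],[0,0,3.5],[0,0,6.5],[0,0,10.5],[0,-2,14]],"rotation":[[0,0,0],[0,0,0],[0,0,0],[0,0,0],[0,0,0],[0,0,0],[0,0,0],[0,0,0],[0,0,0],[0,0,0],[0,0,0]],"hand":[0,0,0,0,0,0,0,0,0,0,0]}'
python3 -c "
from h import *
s=sense();print(s['ee_pos'].round(2),s['tool_rot'].round(2),s['force'].round(2))"

```

```text
clock: 12.65
ee_pos: [550.1, 104.5, 406.2]
tool_rot: [-89.9, 0.0, -82.1]
force: [1.4, 0.6, 0.5]
width: 93.9
[550.14 104.51 406.24] [-8.992e+01  2.000e-02 -8.207e+01] [1.38 0.56 0.52]
```

```bash
python3 -m inch '{"xyz":[[0,-2,0],[-0.5,-5,0],[-1,-9,0],[-1.5,-13,0],[-2,-17,0],[-2.5,-21,-2],[-3,-24.5,-5],[-3.2,-26.4,-9],[-3.2,-26.4,-13],[-3.2,-26.4,-14.3],[-3.2,-26.4,-14.3],[-3.2,-26.4,-14.3]],"rotation":[[0,0,-1],[0,0,-3],[0,0,-5],[0,0,-7],[0,0,-9],[0,0,-12],[0,0,-15],[0,0,-15.7],[0,0,-15.7],[0,0,-15.7],[0,0,-15.7],[0,0,-15.7]],"hand":[0,0,0,0,0,0,0,0,0,0,0,0]}'
python3 - <<'E'
from h import *
np.set_printoptions(precision=1,suppress=True)
p,d=read_camera("top");W=world("top",d)
cv2.imwrite("pics/t3.png",p[100:300,150:410].repeat(3,0).repeat(3,1))
for nm,roi,a,b in [("lb",(205,140,275,225),70,95),("lp",(205,140,275,225),50,70),("lstop",(200,205,275,240),135,155)]:
    print(nm,*fit(W,roi,a,b))
E
```

```text
clock: 13.85
ee_pos: [519.2, -160.3, 262.5]
tool_rot: [-89.9, -0.0, -97.8]
force: [0.6, 0.5, 0.5]
width: 94.5
lb [553.2 122.8] [ 60.8 167. ] 7.775337 79.02794176990881 [552.  122.1] 1450
lp [557.9  86.4] [ 15.2 162. ] 7.665001 59.25467828911667 [557.2  86.5] 387
lstop [458.  111.2] [ 19.  120.7] -82.327034 144.5974355935715 [457.6 110.5] 375
```

View pics/t3.png

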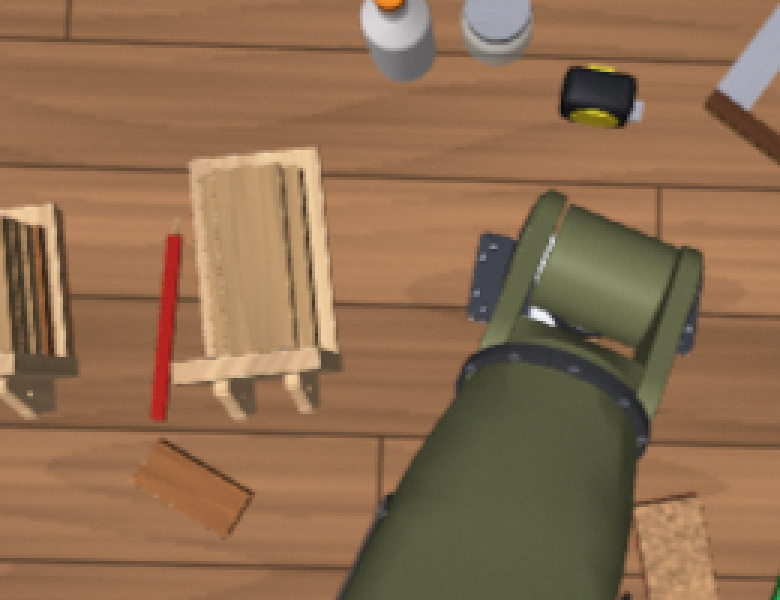

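```bash
python3 -m inch '{"xyz":[[-0.2,0,-1.5],[-0.2,0,-3],[-0.2,0,-4],[-0.2,0,-4.5],[-0.2,0,-4.5],[-0.2,0,-4.5]],"rotation":[[0,0,0],[0,0,0],[0,0,0],[0,0,0],[0,0,0],[0,0,0]],"hand":[0,0,0,0,0,0]}'
python3 -c "
from h import *
s=sense();print(s['ee_pos'].round(2),s['tool_rot'].round(2),s['force'].round(2))"
```

```text
clock: 14.5
ee_pos: [516.8, -160.5, 216.2]
tool_rot: [-89.9, -0.0, -97.9]
force: [1.2, 0.2, 0.1]
width: 93.7
[ 516.8  -160.53  216.21] [-8.994e+01 -1.000e-02 -9.787e+01] [1.15 0.17 0.12]
```

```bash
python3 -m inch '{"xyz":[[0,0,-0.6],[0,0,-1.1],[0,0,-1.1],[0,0,-1.1]],"rotation":[[0,0,0],[0,0,0],[0,0,0],[0,0,0]],"hand":[0,0,0,0]}'
python3 -m inch '{"xyz":[[0,0,0],[0,0,0],[0,0,0],[0,0,0],[0,0,0],[0,0,0],[0,0,0],[0,0,0]],"rotation":[[0,0,0],[0,0,0],[0,0,0],[0,0,0],[0,0,0],[0,0,0],[0,0,0],[0,0,0]],"hand":[255,255,255,255,255,255,255,255]}'
```

```text
clock: 14.9
ee_pos: [516.5, -160.5, 204.3]
tool_rot: [-90.0, 0.0, -97.9]
force: [-0.8, -0.4, 0.2]
width: 94.0
clock: 15.7
ee_pos: [516.6, -160.5, 204.5]
tool_rot: [-90.0, -0.0, -97.9]
force: [-0.6, 0.0, 1.7]
width: 60.0
```

```bash
python3 -m inch '{"xyz":[[0,0,1],[0,0,3],[0,0,6],[0,0,10],[0,0,14],[0,0,17],[0,1,19],[0,3,20],[0.1,6,20],[0.2,10,20],[0.4,14,20],[0.5,18,20]],"rotation":[[0,0,0],[0,0,0],[0,0,0],[0,0,0],[0,0,0],[0,0,0],[0,0,0],[0,0,1],[0,0,2],[0,0,3],[0,0,4],[0,0,5]],"hand":[255,255,255,255,255,255,255,255,255,255,255,255]}'
python3 -m inch '{"xyz":[[0.1,4,0],[0.2,8,0],[0.3,12,0],[0.4,16,0],[0.5,20,0],[0.6,24,0],[0.7,28,0],[0.8,31,0],[0.8,33.5,0],[0.8,35,0],[0.8,35,0],[0.8,35,0]],"rotation":[[0,0,1],[0,0,2],[0,0,3],[0,0,4],[0,0,6],[0,0,8],[0,0,10],[0,0,11.4],[0,0,11.4],[0,0,11.4],[0,0,11.4],[0,0,11.4]],"hand":[255,255,255,255,255,255,255,255,255,255,255,255]}'
python3 - <<'E'
from h import *
s=sense();print(s['joint_positions'].round(1),s['ee_pos'].round(2),s['tool_rot'].round(2),s['force'].round(2))
p,d=read_camera("side");cv2.imwrite("pics/s4.png",p[60:260,180:440].repeat(3,0).repeat(3,1))
E
```

```text
clock: 16.9
ee_pos: [521.1, 21.0, 405.1]
tool_rot: [-90.0, -0.0, -92.9]
force: [0.5, 0.4, -2.0]
width: 59.4
clock: 18.1
ee_pos: [529.6, 368.8, 404.5]
tool_rot: [-90.0, -0.0, -81.5]
force: [-0.4, -0.5, -0.9]
width: 59.9
[ 31.6  29.6  69.9  -0.   80.5 113.1] [529.62 368.78 404.52] [-9.001e+01 -2.000e-02 -8.150e+01] [-0.44 -0.47 -0.86]
```

View pics/s4.png

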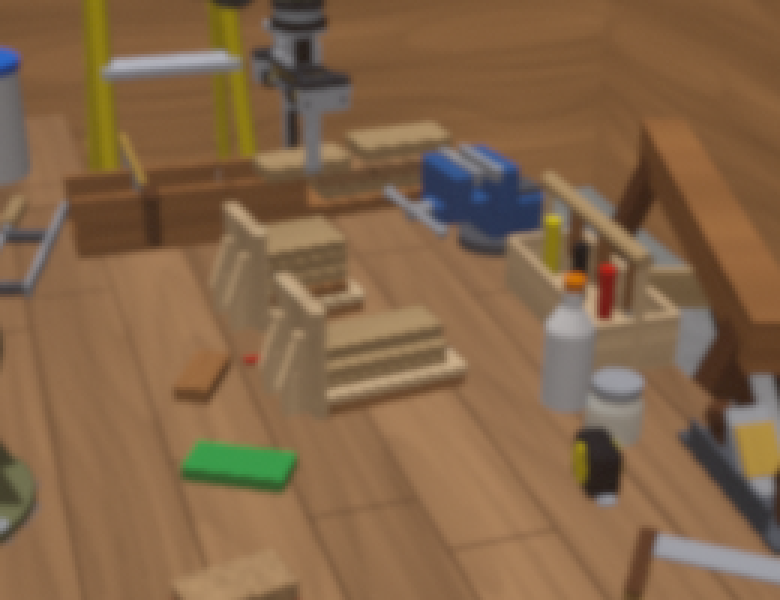

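```bash
python3 -m inch '{"xyz":[[0,0,-1],[0,0,-3],[0,0,-5],[0,0,-6.5],[0,0,-7.5],[0,0,-8],[0,0,-8],[0,0,-8],[0,0,-8],[0,0,-8]],"rotation":[[0,0,-0.1],[0,0,-0.1],[0,0,-0.1],[0,0,-0.1],[0,0,-0.1],[0,0,-0.1],[0,0,-0.1],[0,0,-0.1],[0,0,-0.1],[0,0,-0.1]],"hand":[255,255,255,255,255,255,255,255,255,255]}'
python3 -c "
from h import *
s=sense();print(s['ee_pos'].round(2),s['tool_rot'].round(2),s['force'].round(2),s['torque'].round(2))"
```

```text
clock: 19.15
ee_pos: [529.6, 369.5, 325.1]
tool_rot: [-89.9, 0.0, -81.6]
force: [-0.2, -0.6, -1.6]
width: 59.4
[529.56 369.53 325.08] [-8.995e+01  2.000e-02 -8.158e+01] [-0.23 -0.56 -1.62] [-0.    0.04 -0.01]
```

```bash
python3 -m inch '{"xyz":[[0,0,-0.2],[0,0,-0.4],[0,0,-0.6],[0,0,-0.7],[0,0,-0.8],[0,0,-0.8],[0,0,-0.8]],"rotation":[[0,0,0],[0,0,0],[0,0,0],[0,0,0],[0,0,0],[0,0,0],[0,0,0]],"hand":[255,255,255,255,255,255,255]}'
python3 -m inch '{"xyz":[[0,0,-0.05],[0,0,-0.1],[0,0,-0.1]],"rotation":[[0,0,0],[0,0,0],[0,0,0]],"hand":[255,255,255]}'
python3 -m inch '{"xyz":[[0,0,-0.05],[0,0,-0.1],[0,0,-0.1]],"rotation":[[0,0,0],[0,0,0],[0,0,0]],"hand":[255,255,255]}'
```

```text
clock: 19.85
ee_pos: [529.6, 369.5, 316.5]
tool_rot: [-90.0, 0.0, -81.6]
force: [-0.7, 0.4, -0.6]
width: 59.8
clock: 20.15
ee_pos: [529.5, 369.5, 315.4]
tool_rot: [-90.0, -0.0, -81.6]
force: [-0.4, -0.3, -2.2]
width: 59.6
clock: 20.45
ee_pos: [529.5, 369.5, 314.4]
tool_rot: [-90.0, -0.0, -81.6]
force: [-0.4, 1.1, -0.6]
width: 59.4
```

```bash
python3 -m inch '{"xyz":[[0,0,-0.03],[0,0,-0.05],[0,0,-0.05]],"rotation":[[0,0,0],[0,0,0],[0,0,0]],"hand":[255,255,255]}'
python3 -m inch '{"xyz":[[0,0,-0.03],[0,0,-0.05],[0,0,-0.05]],"rotation":[[0,0,0],[0,0,0],[0,0,0]],"hand":[255,255,255]}'
```

```text
clock: 20.75
ee_pos: [529.6, 369.5, 314.1]
tool_rot: [-90.0, 0.0, -81.6]
force: [-1.3, 0.4, -0.5]
width: 59.5
clock: 21.05
ee_pos: [529.6, 369.5, 314.0]
tool_rot: [-90.0, 0.0, -81.6]
force: [-2.6, -1.2, 5.4]
width: 59.9
```

```bash
python3 -m inch '{"xyz":[[0,0,0.15],[0,0,0.15],[-0.3,-0.04,0.15],[-0.6,-0.09,0.15],[-0.9,-0.13,0.15],[-1.1,-0.16,0.15],[-1.1,-0.16,0.15],[-1.1,-0.16,0.15]],"rotation":[[0,0,0],[0,0,0],[0,0,0],[0,0,0],[0,0,0],[0,0,0],[0,0,0],[0,0,0]],"hand":[255,255,255,255,255,255,255,255]}'
python3 -m inch '{"xyz":[[-0.05,-0.01,0],[-0.1,-0.015,0],[-0.15,-0.022,0],[-0.15,-0.022,0]],"rotation":[[0,0,0],[0,0,0],[0,0,0],[0,0,0]],"hand":[255,255,255,255]}'
python3 -m inch '{"xyz":[[-0.05,-0.01,0],[-0.1,-0.015,0],[-0.1,-0.015,0]],"rotation":[[0,0,0],[0,0,0],[0,0,0]],"hand":[255,255,255]}'
```

```text
clock: 21.85
ee_pos: [518.5, 367.9, 315.0]
tool_rot: [-90.0, 0.0, -81.6]
force: [0.1, 0.7, -1.0]
width: 59.7
clock: 22.25
ee_pos: [517.0, 367.7, 314.9]
tool_rot: [-90.0, 0.0, -81.6]
force: [0.2, 0.3, -1.3]
width: 59.6
clock: 22.55
ee_pos: [516.0, 367.5, 314.9]
tool_rot: [-90.0, 0.0, -81.6]
force: [-0.0, -0.6, -1.4]
width: 59.9
```

```bash
python3 -m inch '{"xyz":[[-0.03,0,0],[-0.05,-0.01,0],[-0.05,-0.01,0]],"rotation":[[0,0,0],[0,0,0],[0,0,0]],"hand":[255,255,255]}'
python3 -m inch '{"xyz":[[-0.03,0,0],[-0.05,-0.01,0],[-0.05,-0.01,0]],"rotation":[[0,0,0],[0,0,0],[0,0,0]],"hand":[255,255,255]}'
python3 -m inch '{"xyz":[[-0.03,0,0],[-0.05,-0.01,0],[-0.05,-0.01,0]],"rotation":[[0,0,0],[0,0,0],[0,0,0]],"hand":[255,255,255]}'
```

```text
clock: 22.85
ee_pos: [515.5, 367.4, 314.9]
tool_rot: [-90.0, 0.0, -81.6]
force: [0.2, -0.7, -1.5]
width: 59.5
clock: 23.15
ee_pos: [515.0, 367.3, 314.9]
tool_rot: [-90.0, -0.0, -81.6]
force: [-0.2, 0.4, -1.5]
width: 59.9
clock: 23.45
ee_pos: [514.5, 367.2, 314.9]
tool_rot: [-90.0, 0.0, -81.6]
force: [-0.6, 0.1, -1.1]
width: 59.8
```

```bash
python3 -m inch '{"xyz":[[-0.03,0,0],[-0.05,-0.01,0],[-0.05,-0.01,0]],"rotation":[[0,0,0],[0,0,0],[0,0,0]],"hand":[255,255,255]}'
python3 -m inch '{"xyz":[[-0.03,0,0],[-0.05,-0.01,0],[-0.05,-0.01,0]],"rotation":[[0,0,0],[0,0,0],[0,0,0]],"hand":[255,255,255]}'
python3 -c "
from h import *
s=sense();print(s['ee_pos'].round(2),s['tool_rot'].round(2),s['force'].round(2),s['torque'].round(2))"
```

```text
clock: 23.75
ee_pos: [514.0, 367.1, 315.0]
tool_rot: [-90.0, -0.0, -81.6]
force: [-0.2, 1.0, -2.4]
width: 60.1
clock: 24.05
ee_pos: [513.6, 367.0, 315.0]
tool_rot: [-90.0, 0.0, -81.6]
force: [2.2, 0.8, -1.6]
width: 59.8
[513.59 367.03 315.04] [-8.997e+01  1.000e-02 -8.158e+01] [ 2.19  0.79 -1.63] [ 0.14 -0.32 -0.07]
```

Contact with the stop begins; one more half-millimetre, then lower.

```bash
python3 -m inch '{"xyz":[[-0.03,0,0],[-0.05,-0.01,0],[-0.05,-0.01,0]],"rotation":[[0,0,0],[0,0,0],[0,0,0]],"hand":[255,255,255]}'
python3 -m inch '{"xyz":[[0,0,-0.05],[0,0,-0.1],[0,0,-0.13],[0,0,-0.13]],"rotation":[[0,0,0],[0,0,0],[0,0,0],[0,0,0]],"hand":[255,255,255,255]}'
python3 -c "
from h import *
s=sense();print(s['ee_pos'].round(2),s['tool_rot'].round(2),s['force'].round(2),s['torque'].round(2))"
```

```text
clock: 24.35
ee_pos: [513.3, 366.9, 315.2]
tool_rot: [-89.9, 0.0, -81.6]
force: [6.4, 2.3, -3.3]
width: 59.9
clock: 24.75
ee_pos: [513.3, 366.9, 314.2]
tool_rot: [-89.9, 0.0, -81.6]
force: [5.0, 1.5, -0.7]
width: 59.9
[513.32 366.89 314.19] [-8.990e+01  3.000e-02 -8.159e+01] [ 5.04  1.48 -0.7 ] [ 0.16 -0.92 -0.08]
```

```bash
python3 -m inch '{"xyz":[[0,0,-0.03],[0,0,-0.04],[0,0,-0.04]],"rotation":[[0,0,0],[0,0,0],[0,0,0]],"hand":[255,255,255]}'
```

```text
clock: 25.05
ee_pos: [513.3, 366.9, 314.1]
tool_rot: [-89.9, 0.0, -81.6]
force: [5.4, 0.0, 4.8]
width: 59.9
```

```bash
python3 -m inch '{"xyz":[[0,0,0],[0,0,0],[0,0,0],[0,0,0],[0,0,0],[0,0,0.5],[0,0,1.5],[0,0,3.5],[0,0,6.5],[0,0,10.5],[0,0,13],[0,-2,14]],"rotation":[[0,0,0],[0,0,0],[0,0,0],[0,0,0],[0,0,0],[0,0,0],[0,0,0],[0,0,0],[0,0,0],[0,0,0],[0,0,0],[0,0,0]],"hand":[0,0,0,0,0,0,0,0,0,0,0,0]}'
python3 -m inch '{"xyz":[[0,-4,0],[0,-8,0],[0,-12,0],[0,-16,0],[0,-20,0],[0,-24,0],[0,-28,0],[0,-32,0],[0,-36,0],[0,-40,0],[0,-43,0],[0,-45,0]],"rotation":[[0,0,0],[0,0,0],[0,0,0],[0,0,0],[0,0,0],[0,0,0],[0,0,0],[0,0,0],[0,0,0],[0,0,0],[0,0,0],[0,0,0]],"hand":[0,0,0,0,0,0,0,0,0,0,0,0]}'
python3 -m inch '{"xyz":[[0,-1,0],[0,-1,0],[0,-1,0]],"rotation":[[0,0,0],[0,0,0],[0,0,0]],"hand":[0,0,0]}'
python3 - <<'E'
from h import *
np.set_printoptions(precision=1,suppress=True)
p,d=read_camera("top");W=world("top",d)
cv2.imwrite("pics/t5.png",p[130:290,90:290].repeat(4,0)[:600].repeat(4,1))
p2,d2=read_camera("side");cv2.imwrite("pics/s5.png",p2[80:280,180:440].repeat(3,0).repeat(3,1))
for nm,roi,a,b in [("lb",(205,140,275,225),70,95),("sb",(100,150,170,225),122,137),("sp",(100,150,170,225),104,115),("lstop",(200,205,275,240),135,155),("sstop",(100,205,165,240),137,155)]:
    print(nm,*fit(W,roi,a,b))
E
```

```text
clock: 26.25
ee_pos: [512.4, 347.8, 457.1]
tool_rot: [-89.7, 0.1, -81.5]
force: [0.0, -0.6, -1.3]
width: 93.9
clock: 27.45
ee_pos: [512.6, -105.0, 454.3]
tool_rot: [-89.9, -0.0, -81.7]
force: [0.0, 0.9, -0.8]
width: 94.0
clock: 27.75
ee_pos: [513.0, -112.4, 453.5]
tool_rot: [-90.0, 0.0, -81.6]
force: [-0.2, -0.4, -0.4]
width: 93.9
lb [553. 123.] [ 61.3 166.5] 7.449341 78.9583193152738 [552.1 122.1] 1446
sb [514.6 365.7] [ 62.2 119. ] 8.90937 129.11021044634083 [514.6 364.6] 1204
sp [521.1 330.2] [ 18.2 116.5] 8.391808 109.21079898905253 [520.6 329.8] 344
lstop [458.1 111.1] [ 18.9 120.7] -82.21038 144.54707370462296 [457.7 110.3] 372
sstop [446.3 357.1] [ 19.6 122.7] -81.29008 144.6006186798927 [445.7 356.1] 393
```

View pics/t5.png

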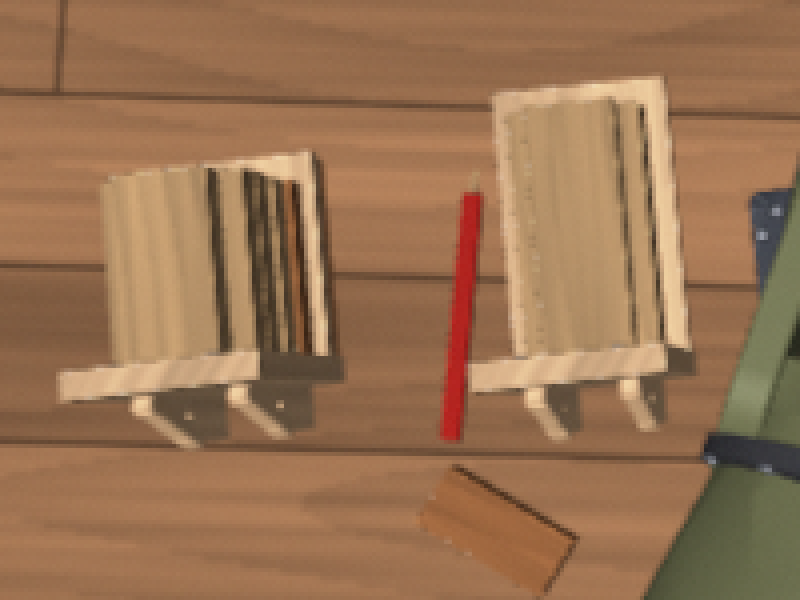

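View pics/s5.png

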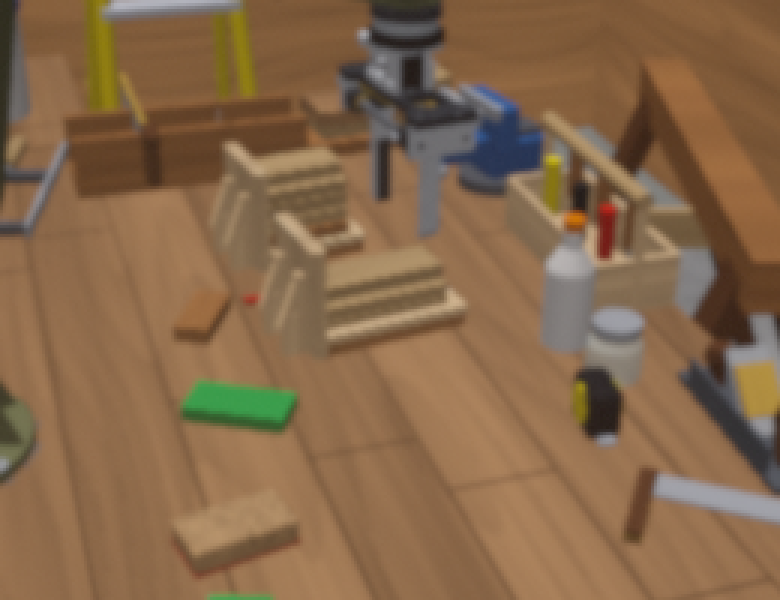

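```bash
python3 -c "
from cell import *
print(sign_off())"
```

```text
the job is handed in; nothing more can be done
None
```

Both blanks are put away, and I handed the job in at about 28 s. The long blank went down first, then the short one.

**Setting down:** I lowered each blank until I felt light contact of about 6 N. That put the long pile's top at about 59 mm and the short pile's at about 109 mm. I then raised each one about a millimetre and moved it to the end stop, feeling about 7 N. After lowering it back to light contact, I opened the gripper.

**Last checks:**

| Blank | Off the pile's middle | Angle of blank vs pile | Top above bench |
|---|---|---|---|
| Long | about 1 mm | 7.4–7.8° vs 7.8° | 79 mm |
| Short | about 1 mm | 8.9° vs 8.4° | 129 mm |

- **Angles:** The two camera fits of the long blank disagreed by 0.3°. The short one had a single fit, 0.5° off the pile; the wrist held 8.4° at release.
- **Flatness:** Both tops are 20 mm above their piles, so the blanks lie flat.
- **End stops:** I judged contact by force alone, because the stops hide the near ends in the top view. The long blank's far end measured about 1 mm past the pile's, so any gap there is no more than that.
- **Other things on the bench:** In the last pictures, the bystanders and green look-alikes in view looked unmoved. The mallet was outside those crops, so I didn't check it again.

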